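# Draw the flap's sprung knob and hold the flap at its balance point

## Robot

A 6-joint arm with a two-finger parallel gripper is mounted at the origin on the work surface. World frame = base frame: x ahead of the robot, y to its left, z up, the work surface at z = 0. Lengths are in m, angles in rad, forces in N, time in s.
With the tool pointing down it reaches from about 0.35 to 0.975 m from the base axis. Payload 4.9 kg.
Tool frame: the origin (TCP) lies on the centre line of the jaws, within the pads' length; the fingertips stand 11 mm ahead of it and the grasp point (between the pads) lies 8 mm behind it (manip.finger_overhang is the distance from the TCP to the fingertips, in m); y points along the fingers, z is the direction in which the jaws open and shut, and the axes are right-handed (so a half turn about y gives the same grasp; the last joint's range is limited). The gripper opens to 85 mm and grips with 20 to 120 N. Pads are 22 mm wide; open, the fingers measure 114 mm over their backs; the gripper's body (76 mm by 85 mm) begins 54 mm behind the grasp point. The pads swing forward as they close: fully open they stand 13 mm farther back than shut.
Start: joints at [-1.299, 0.053, 1.613, -0, 1.476, -0.119], TCP at [0.238, -0.578, 0.242] pointing down, gripper open.
Joint ranges: [-3.01, 3.01], [-1.01, 2.22], [0.06, 2.58], [-1.02, 4.17], [0.09, 2.62], [-3.14, 3.14]. Speed limits (rad/s): [2.57, 2.57, 3.14, 3.14, 3.14, 3.14].

## Interface

Orientations are given as a unit quaternion [w, x, y, z].
In Python, from plant import readout, cams, workorder, manip gives the robot as it stands.
- The arm moves only by the tool play_rows, never from a script. Its arguments are lists of equal length, an entry for each row: "slide": the shift along the tool's x, y, z in cm, a list of three; "yaw": the turn about the tool's y in degrees; "grip": the closure, from -1 (fully open) to 1 (shut), so that 0 is half open. In form: {"slide": [[x, y, z], ...], "yaw": [yaw, ...], "grip": [grip, ...]}. A call has 1 to 12 rows; each row shifts and turns the commanded pose from where the row before left it, along the tool's axes as they then stand; what a row does not reach is not made up. A row lasts 1/10 s, in which the tool goes at most 50 mm and 8.59 degrees, less where a joint would pass 70% of its speed; a pose out of reach is approached as far as the arm can. A call with a gripper value outside its range is refused whole. The fingers move at their own pace and stop on an object; the grip force is fixed at half the most. Time passes only in rows, so rows that do not move let the fingers close. It gives the time, the measured TCP pose, the force and the opening at its end, in the units of the state.
- readout.state(): the state, without advancing time (a new reading comes with each control period).
- cams.grab_frame(name): name is "scene" or "side" or "wrist"; returns a dict with "image" (480x640x3 uint8, red, green, blue), "mtx" (3x3 intrinsics, pixels), "R" (3x3) and "t" (3): a world point X has camera coordinates R X + t; the wrist camera has in their place "mount" (4x4, takes a point from camera to tool coordinates, whose origin is the TCP and whose axes are the tool frame's). Camera axes: x right, y down, z forward; pixel columns grow to the right and rows downward; lengths in m; the calibration is good to about 2 mm. A picture is of the moment at which its call begins: read the wrist's pose just before it. There is no depth.
- workorder.job_done(): hands the job in, once; it reports no verdict.
The state is a dict: "time": time; "joint_pos": joint angles; "joint_vel": joint speeds; "joint_efforts": joint torques, N m; "tool_pos": TCP position; "tool_rot": TCP orientation; "contact_force": force on the tool from outside, world axes, zero at the start; "ft_torque": the same for the moment, N m; "gripper_width": opening from 0.0 (shut) to 1.0 (fully open).
Only numpy, scipy, OpenCV 4.12 (cv2) and the standard library are available. Lean on these libraries where they do the work, as an engineer would, in place of code of your own. Each camera call takes 0.05 s, during which the arm holds its last target.

## Task

So that a colleague can set its hinge screws, hold the cover flap of the microscope light base at its balance point: take the orange knob, pull it straight out against its spring until the green band shows at the black collar but none of the red behind it, and do this while the flap still lies shut. Keeping the knob drawn like that, swing the flap up until it stands straight upright, where it would fall neither forwards nor backwards, and do not let it go over. Finish while still gripping the knob, with the flap at rest upright and the green band showing, and leave everything else on the table where it is.

Things in the scene. Friction and masses are not known exactly. Their poses are not given: they have to be found in the camera images.
- hinge_mid (a point): Middle of the flap's hinge axis, 68 mm above the table, on the white light base (fixed box 245 long, 200 wide, 50 mm high; hinge lugs rise to 78 mm). Axes are the base's: y along the hinge, z up, -x from the hinge over the shut flap to the orange knob (roughly towards the robot). The base's front face is 115 mm on the -x side of the hinge, its back face 130 mm on the +x side.
- flap (a joint): Angle of the cover flap (blue frame, bright inlays, 110 mm long from the hinge, 112 wide, 8 thick, about 0.2 kg with knob): 0 rad shut and level towards -x; grows as it swings up; 1.571 upright, its centre of mass straight above the hinge: the balance point. The hinge is nearly frictionless: from below that it falls back to 0, from beyond it over to the back stop at 2.7.
- gauge (a joint): How far knob and steel stem are drawn out of the black barrel's collar (18 mm diameter, end face 115 mm from the hinge axis): 0 in, 0.035 m end stop. The spring pulls back with 3 N at 0, 5.4 N at 20 mm; let go, it springs in. The green band starts to come out at 0.014 m and is fully out at 0.026 m, where the red band starts: anything between is right, aim at 0.020 m.
- knob: Orange knob, a roller 26 mm in diameter, 30 mm long, its axis parallel to the hinge; origin at its centre, in the flap's mid-plane, 150 mm from the hinge axis with the gauge in (170 mm when drawn 20 mm). x points to the hinge, y along the roller, z is the flap's upper side. Grip its flat ends, 30 mm apart along y; it swivels between the fingers, so the gripper may point down all the way.
- petri_mid (a point): Bystander, leave it: shallow clear glass dish, 90 mm across, 16 mm high, left of the light base; point half-way up its middle
- jar_mid (a point): Bystander, leave it: amber specimen jar, 48 mm across, 70 mm high, right of the light base; point half-way up its middle
- weight_mid (a point): Bystander, leave it: small brass weight with a button top, 34 mm across, 36 mm high, right of the light base; point half-way up its middle
- objective_mid (a point): Bystander, leave it: black conical lens barrel, 72 mm across, 66 mm high, far right; point half-way up its middle
- driver_mid (a point): Bystander, leave it: red-handled screwdriver, 170 mm long, far left; point half-way up its middle
- tweezers_mid (a point): Bystander, leave it: steel tweezers, 125 mm long, far left; point half-way up its middle
- slide_tray_mid (a point): Bystander, leave it: blue divided slide tray, 110 x 80 x 30 mm, far right; point half-way up its middle

How it is judged:
By the outcome, as a careful person would: the job done as asked, in the order asked, and still so for the second after the job is handed in, while the arm keeps its last pose, push and grip.
It also fails if it takes over 42 s, if anything falls off the work surface, if the arm or the gripper's body presses on something with over 40 N, if the wrist force passes 120 N, or if a joint passes its speed limit or range.

## Working session

There is one attempt and no reset: what is moved stays moved. The work goes in short steps, Python scripts to look and compute and a tool call to move; the robot and the scene stay as the last step left them, time stands still between calls to the robot, and variables do not carry over. Pictures are saved under pics/ and viewed, and the job is handed in when it is done.

Besides the shell and the picture viewer there is one more tool, called after "Request:" as name(argument=value, ...) on one line, values as JSON. play_rows: Moves the arm, as the interface text tells. Its arguments: {"type":"object","properties":{"slide":{"type":"array","items":{"type":"array","items":{"type":"number"}}},"yaw":{"type":"array","items":{"type":"number"}},"grip":{"type":"array","items":{"type":"number"}}},"required":["slide","yaw","grip"]}

```bash
ls; mkdir -p pics; python3 - <<'E'
from plant import readout,cams,workorder,manip
import cv2,numpy as np
s=readout.state();print(s)
print([a for a in dir(manip) if a[0]!='_'])
for n in("scene","side","wrist"):
    f=cams.grab_frame(n);cv2.imwrite(f"pics/{n}0.png",f["image"][:,:,::-1])
    print(n,{k:np.round(v,4).tolist() for k,v in f.items() if k!="image"})
E
```

```text
pics
{'time': 0.0, 'joint_pos': array([-1.29899526e+00,  5.33518802e-02,  1.61427093e+00,  3.13603336e-06,
        1.47599349e+00, -1.18954764e-01]), 'joint_vel': array([-1.86164486e-05, -7.94728210e-04,  1.88388605e-04,  3.29576078e-04,
        1.64713562e-03, -1.17266402e-03]), 'joint_efforts': array([-2.39388928e-04, -3.93680263e+01, -3.70174277e+01, -7.42509337e-05,
        7.01314275e-03, -6.42783363e-06]), 'tool_pos': array([ 0.23792265, -0.57730567,  0.24107986]), 'tool_rot': array([ 0.13722209, -0.13732913,  0.69436676, -0.69293983]), 'contact_force': array([-0.33345102,  1.80033883, -0.37733668]), 'ft_torque': array([-0.03621067, -0.01190838, -0.10006409]), 'gripper_width': 0.9998387331039598}
['IKError', 'finger_overhang']
scene {'mtx': [[488.7093, 0.0, 318.5801], [0.0, 488.7093, 242.8248], [0.0, 0.0, 1.0]], 'R': [[-0.8567, 0.5159, -0.006], [0.4023, 0.6607, -0.6337], [-0.323, -0.5453, -0.7736]], 't': [0.5336, -0.1802, 1.5443]}
side {'mtx': [[453.3576, 0.0, 319.8575], [0.0, 453.3576, 239.804], [0.0, 0.0, 1.0]], 'R': [[0.9581, -0.2864, -0.0083], [-0.1497, -0.4758, -0.8667], [0.2443, 0.8316, -0.4987]], 't': [-0.575, 0.1602, 1.2498]}
wrist {'mtx': [[367.6955, 0.0, 321.3841], [0.0, 367.6955, 248.1246], [0.0, 0.0, 1.0]], 'mount': [[0.0017, 0.9533, 0.3022, -0.0772], [-0.0003, -0.3022, 0.9533, -0.132], [1.0, -0.0017, -0.0002, 0.0002], [0.0, 0.0, 0.0, 1.0]]}
```

View pics/scene0.png

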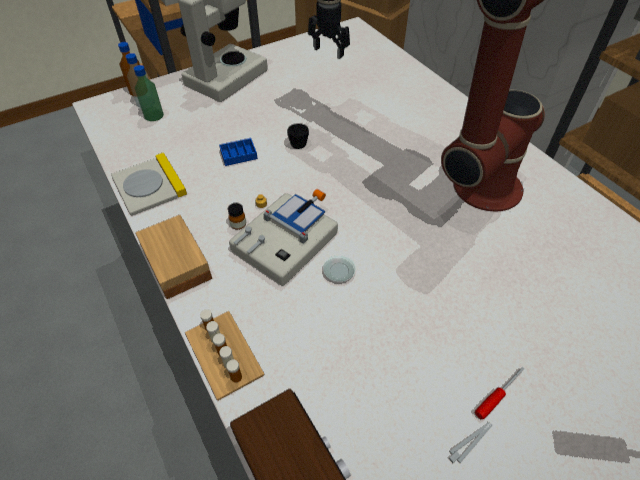

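View pics/side0.png

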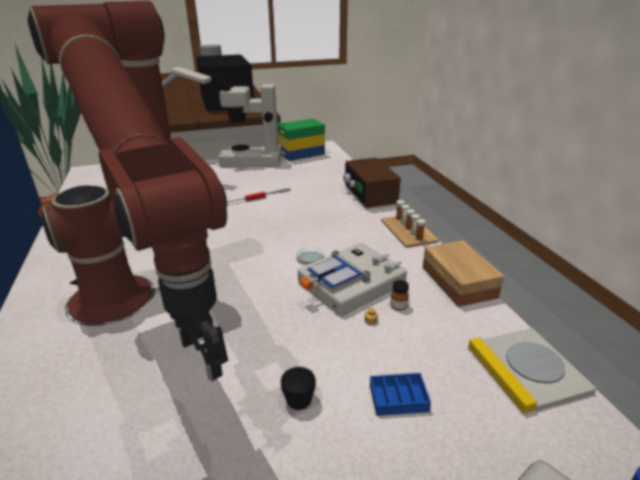

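View pics/wrist0.png

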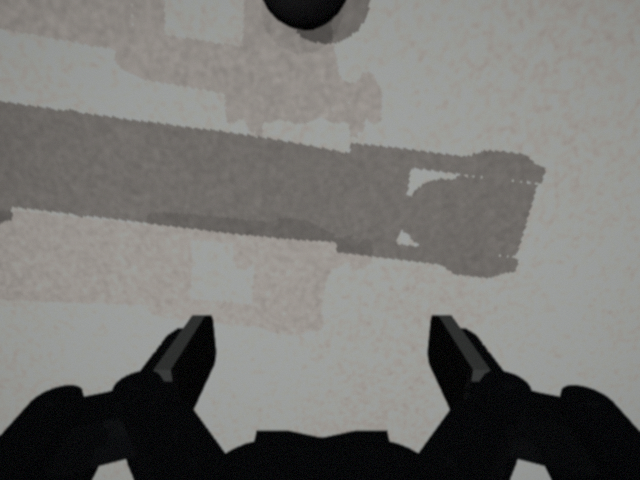

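```bash
python3 - <<'E'
import cv2
a=cv2.imread('pics/scene0.png')[170:295,215:365]
cv2.imwrite('pics/scene0z.png',cv2.resize(a,None,fx=5,fy=4.8,interpolation=cv2.INTER_CUBIC)[:, :750])
a=cv2.imread('pics/side0.png')[225:335,285:425]
cv2.imwrite('pics/side0z.png',cv2.resize(a,None,fx=5,fy=5,interpolation=cv2.INTER_CUBIC))
E
```

```text
(no output)
```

View pics/scene0z.png

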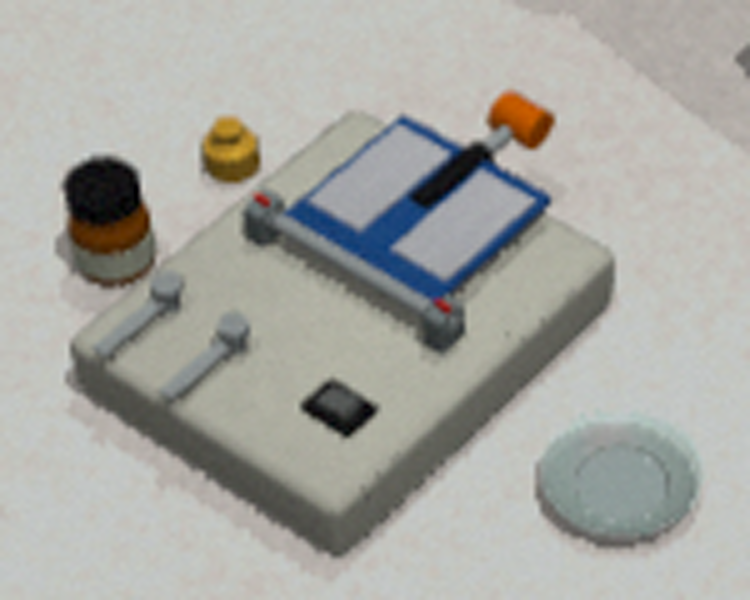

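View pics/side0z.png

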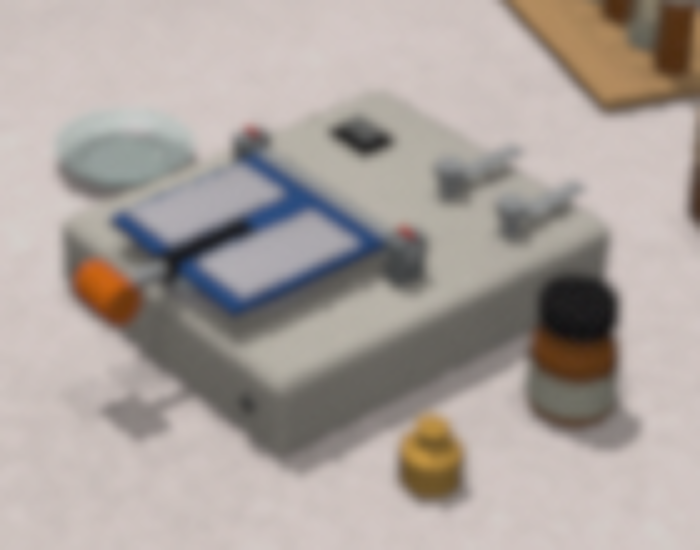

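```bash
cat > h.py <<'E'
import numpy as np,cv2
from plant import readout,cams,manip
from scipy.spatial.transform import Rotation as Ro
def tool():
    s=readout.state();q=s["tool_rot"];return s,np.array(s["tool_pos"]),Ro.from_quat([q[1],q[2],q[3],q[0]]).as_matrix()
def ray(f,u,v,R=None,t=None):
    d=np.linalg.solve(f["mtx"],[u,v,1.])
    if "R" in f: return -f["R"].T@f["t"], f["R"].T@d
    M=f["mount"];return R@M[:3,3]+t, R@M[:3,:3]@d
def atz(f,u,v,z,R=None,t=None):
    o,d=ray(f,u,v,R,t);return o+d*(z-o[2])/d[2]
E
python3 - <<'E'
from h import *
S=cams.grab_frame("scene");D=cams.grab_frame("side")
s=lambda u,v,z:atz(S,215+u/5,170+v/4.8,z).round(4)
d=lambda u,v,z:atz(D,285+u/5,225+v/5,z).round(4)
print("knob",s(521,120,.068),d(107,292,.068))
print("lugL",s(443,306,.079),d(253,135,.079))
print("lugR",s(262,202,.079),d(407,232,.079))
print("corners",s(605,258,.045),s(357,115,.05),s(80,350,.045),s(338,525,.045))
print("corn d",d(70,235,.045),d(270,385,.048),d(600,235,.045),d(380,95,.05))
s_,t,R=tool();print(R.round(3))
E
```

```text
knob [ 0.5096 -0.1838  0.068 ] [ 0.5082 -0.1866  0.068 ]
lugL [ 0.6271 -0.0705  0.079 ] [ 0.6248 -0.0773  0.079 ]
lugR [ 0.674  -0.1924  0.079 ] [ 0.672  -0.1961  0.079 ]
corners [ 0.5164 -0.0805  0.045 ] [ 0.5816 -0.2539  0.05  ] [ 0.8007 -0.1713  0.045 ] [0.7375 0.0101 0.045 ]
corn d [ 0.5107 -0.0959  0.045 ] [ 0.5728 -0.262   0.048 ] [ 0.794  -0.1844  0.045 ] [ 0.7293 -0.011   0.05  ]
[[-0.925 -0.     0.381]
 [-0.381  0.001 -0.925]
 [-0.    -1.    -0.001]]
```

Request:
play_rows(slide=[[-2, 0, -1.3], [-3.4, 0.5, -2.2], [-3.8, 1, -2.5], [-3.8, 1, -2.5], [-3.8, 1, -2.5], [-3.8, 1, -2.5], [-3.8, 1, -2.5], [-3.8, 1, -2.5], [-3.8, 1, -2.5], [-3.4, 1, -2.2], [-2.7, 0.8, -1.7], [-1.5, 0.5, -1]], yaw=[0, 0, 0, 0, 0, 0, 0, 0, 0, 0, 0, 0], grip=[-0.3, -0.3, -0.3, -0.3, -0.3, -0.3, -0.3, -0.3, -0.3, -0.3, -0.3, -0.3])

```text
time: 1.45
tool_pos: [0.5063, -0.1851, 0.1434]
tool_rot: [0.138, -0.138, 0.694, -0.693]
contact_force: [-0.5, -0.4, 0.2]
gripper_width: 0.652
```

```bash
python3 - <<'E'
from h import *
s,t,R=tool();print(s["time"],t.round(4),s["contact_force"].round(2),s["gripper_width"]);print(R.round(4).tolist())
f=cams.grab_frame("wrist");cv2.imwrite("pics/w1.png",f["image"][:,:,::-1])
E
```

```text
1.45 [ 0.5063 -0.1851  0.1434] [-0.52 -0.39  0.19] 0.6521201371969989
[[-0.9237, -0.0007, 0.3832], [-0.3832, 0.0008, -0.9237], [0.0003, -1.0, -0.0011]]
```

View pics/w1.png

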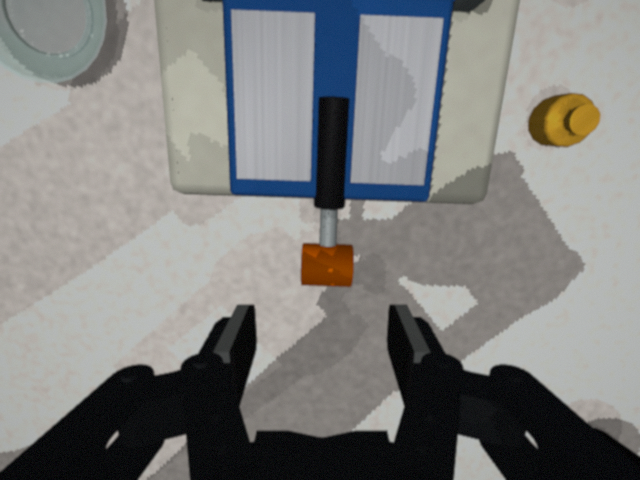

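```bash
python3 - <<'E'
from h import *
s,t,R=tool();f=cams.grab_frame("wrist")
p=lambda u,v,z:atz(f,u,v,z,R,t)
k=p(327.5,265,.070);print("knob",k)
b=p(334,97,.078);c=p(329,205,.077);print("barrel",b,c,np.degrees(np.arctan2(*(b-c)[[1,0]])))
L=p(231,194,.072);Q=p(432,201,.072);d=L-Q;print("front edge",L,Q,np.linalg.norm(d),np.degrees(np.arctan2(-d[0],d[1])))
L2=p(224,8,.072);Q2=p(450,8,.072)
m1=(L+Q)/2;m2=(L2+Q2)/2;print(m1,m2,np.degrees(np.arctan2(*(m2-m1)[[1,0]])))
for y in(20,20.7,21.5,22):
  u=np.array([np.cos(np.radians(y)),np.sin(np.radians(y)),0]);print(y,k+.15*u,m1+.11*u)
print("tool yaw",np.degrees(np.arctan2(-R[1,0],-R[0,0])), "knob in tool",R.T@(k-t))
E
```

```text
knob [ 0.50967993 -0.18635192  0.07      ]
barrel [ 0.59546467 -0.1537251   0.078     ] [ 0.54435896 -0.1725776   0.077     ] 20.24862650087338
front edge [ 0.52842893 -0.12058742  0.072     ] [ 0.56747642 -0.22499867  0.072     ] 0.11147383174157535 20.504681212205938
[ 0.54795267 -0.17279304  0.072     ] [ 0.63294511 -0.13947496  0.072     ] 21.405793571961656
20 [ 0.65063382 -0.1350489   0.07      ] [ 0.65131886 -0.13517083  0.072     ]
20.7 [ 0.64999653 -0.13333069  0.07      ] [ 0.65085152 -0.13391081  0.072     ]
21.5 [ 0.64924256 -0.13137674  0.07      ] [ 0.65029861 -0.13247791  0.072     ]
22 [ 0.64875751 -0.13016093  0.07      ] [ 0.6499429  -0.13158632  0.072     ]
tool yaw 22.58055753780755 knob in tool [-0.0018229   0.07270312  0.00378639]
```

Request:
play_rows(slide=[[-0.3, 0, 0.2], [0, 1.5, 0], [0, 2, 0], [0, 1.5, 0], [0, 0, 0]], yaw=[2, 0, 0, 0, 0], grip=[-0.3, -0.3, -0.3, -0.3, -0.3])

```text
time: 2.05
tool_pos: [0.5066, -0.1876, 0.0907]
tool_rot: [0.123, -0.127, 0.697, -0.695]
contact_force: [-0.4, -0.1, -0.5]
gripper_width: 0.647
```

```bash
python3 - <<'E'
from h import *
s,t,R=tool();print(s["time"],t.round(4),s["contact_force"].round(2),s["gripper_width"]);print(R.round(4).tolist())
f=cams.grab_frame("wrist");cv2.imwrite("pics/w2.png",f["image"][:,:,::-1])
E
```

```text
2.05 [ 0.5066 -0.1876  0.0907] [-0.38 -0.06 -0.46] 0.6468060725358477
[[-0.9375, -0.0057, 0.3479], [-0.3479, 0.0029, -0.9375], [0.0043, -1.0, -0.0047]]
```

View pics/w2.png

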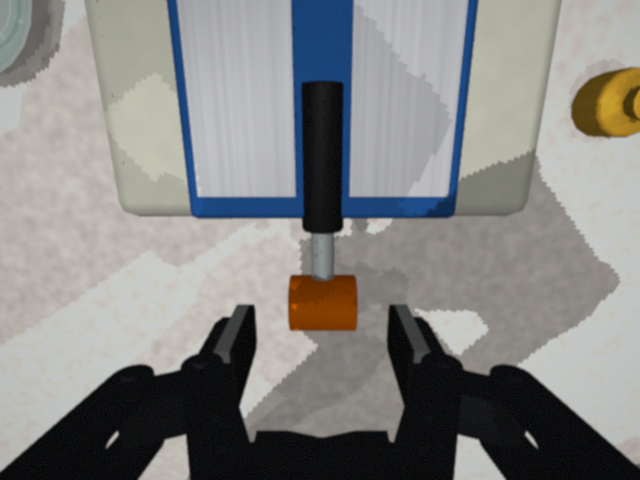

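```bash
python3 - <<'E'
from h import *
s,t,R=tool();f=cams.grab_frame("wrist")
p=lambda u,v,z:atz(f,u,v,z,R,t)
k=p(323,303,.071);print("knob",k, R.T@(k-t))
L=p(195,216,.072);Q=p(455,215,.072);d=L-Q;m=(L+Q)/2
y=np.degrees(np.arctan2(-d[0],d[1]));print(m,np.linalg.norm(d),y)
a=p(322.5,82,.077);b=p(322.5,231,.077);print(np.degrees(np.arctan2(*(a-b)[[1,0]])))
u=np.array([np.cos(np.radians(20.5)),np.sin(np.radians(20.5)),0]);print(k+.15*u,m+.11*u)
print(np.degrees(np.arctan2(-R[1,0],-R[0,0])))
E
```

```text
knob [ 0.50990656 -0.1881531   0.071     ] [-0.00215774  0.02137692  0.00089174]
[ 0.54885629 -0.17453806  0.072     ] 0.10985926665760512 20.519772460545543
20.317360519919816
[ 0.65040739 -0.135622    0.071     ] [ 0.65189023 -0.13601524  0.072     ]
20.3611345979376
```

Request:
play_rows(slide=[[-0.2, 1, 0], [0, 1.2, 0.1], [0, 0.9, 0], [0, 0, 0], [0, 0, 0], [0, 0, 0], [0, 0, 0], [0, 0, 0]], yaw=[0, 0, 0, 0, 0, 0, 0, 0], grip=[-0.3, -0.3, -0.3, 0, 0.1, 0.2, 0.2, 0.2])

```text
time: 2.95
tool_pos: [0.5115, -0.1885, 0.0636]
tool_rot: [-0.125, 0.125, -0.696, 0.696]
contact_force: [-1.1, 0.7, 0.3]
gripper_width: 0.403
```

```bash
python3 - <<'E'
from h import *
s,t,R=tool();print(s["time"],t.round(4),s["contact_force"].round(2),s["gripper_width"]);print(R.round(4).tolist())
f=cams.grab_frame("wrist");cv2.imwrite("pics/w3.png",f["image"][:,:,::-1])
E
```

```text
2.95 [ 0.5115 -0.1885  0.0636] [-1.15  0.72  0.29] 0.4031005964883983
[[-0.9373, 0.0005, 0.3484], [-0.3484, -0.0001, -0.9373], [-0.0004, -1.0, 0.0003]]
```

View pics/w3.png

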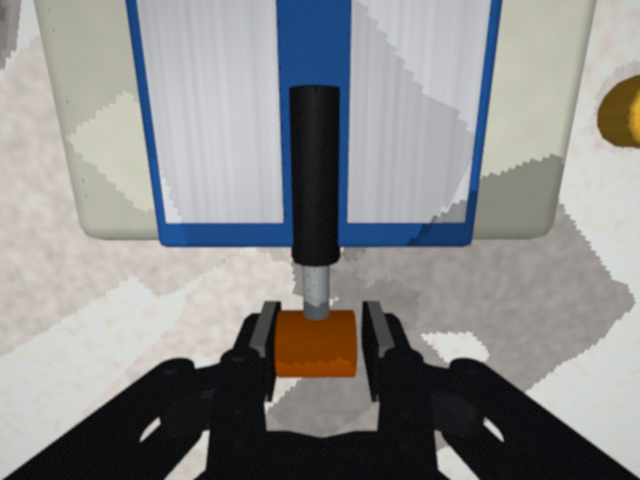

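Request:
play_rows(slide=[[0.1, 0.35, -0.2], [0, 0, 0], [0, 0, 0], [0, 0, 0], [0, 0, 0], [0, 0, 0], [0, 0, 0]], yaw=[0, 0, 0, 0, 0, 0, 0], grip=[0.2, 0.2, 0.25, 0.3, 0.4, 0.6, 0.6])

```text
time: 3.7
tool_pos: [0.5096, -0.1869, 0.0599]
tool_rot: [0.125, -0.125, 0.696, -0.696]
contact_force: [-1.9, 0.4, 1.5]
gripper_width: 0.338
```

```bash
python3 - <<'E'
from h import *
s,t,R=tool();print(s["time"],t.round(4),s["contact_force"].round(2),s["gripper_width"]);print(R.round(4).tolist())
f=cams.grab_frame("wrist");cv2.imwrite("pics/w4.png",f["image"][:,:,::-1])
E
```

```text
3.7 [ 0.5096 -0.1869  0.0599] [-1.91  0.36  1.49] 0.33839035832012665
[[-0.9373, -0.0002, 0.3485], [-0.3485, 0.0, -0.9373], [0.0002, -1.0, -0.0001]]
```

View pics/w4.png

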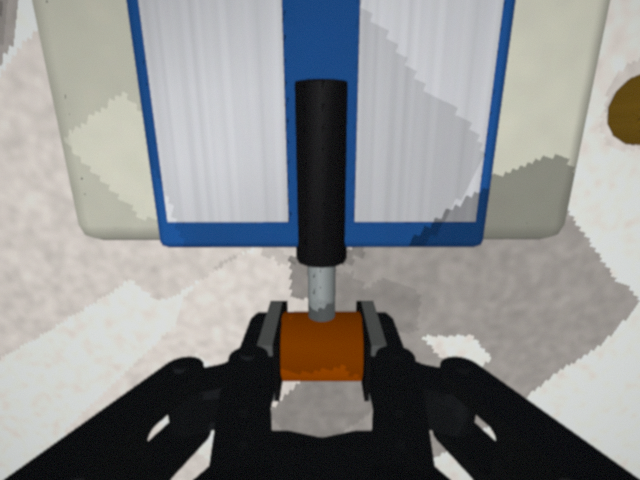

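Request:
play_rows(slide=[[0, 0, 0], [0, 0, 0], [0, 0, 0], [0, 0, 0], [0, 0, 0]], yaw=[0, 0, 0, 0, 0], grip=[1, 1, 1, 1, 1])

```text
time: 4.25
tool_pos: [0.5097, -0.1869, 0.0599]
tool_rot: [0.125, -0.125, 0.696, -0.696]
contact_force: [-1.7, 1.3, 1.5]
gripper_width: 0.341
```

Request:
play_rows(slide=[[0.2, 0, 0], [0.2, 0, 0], [0.2, 0, 0], [0.2, 0, 0], [0.2, 0, 0], [0.2, 0, 0], [0.2, 0, 0], [0.2, 0, 0], [0.2, 0, 0], [0.2, 0, 0], [0, 0, 0], [0, 0, 0]], yaw=[0, 0, 0, 0, 0, 0, 0, 0, 0, 0, 0, 0], grip=[1, 1, 1, 1, 1, 1, 1, 1, 1, 1, 1, 1])

```text
time: 5.45
tool_pos: [0.4912, -0.1939, 0.0599]
tool_rot: [-0.125, 0.125, -0.696, 0.696]
contact_force: [4.5, 2.8, 0.3]
gripper_width: 0.342
```

```bash
python3 - <<'E'
from h import *
s,t,R=tool();print(s["time"],t.round(4),s["contact_force"].round(2),s["gripper_width"]);print(R.round(4).tolist())
f=cams.grab_frame("wrist");cv2.imwrite("pics/w5.png",f["image"][:,:,::-1])
E
```

```text
5.45 [ 0.4912 -0.1939  0.0599] [4.54 2.78 0.29] 0.342377067090068
[[-0.9374, 0.0009, 0.3483], [-0.3483, 0.0001, -0.9374], [-0.0009, -1.0, 0.0002]]
```

View pics/w5.png

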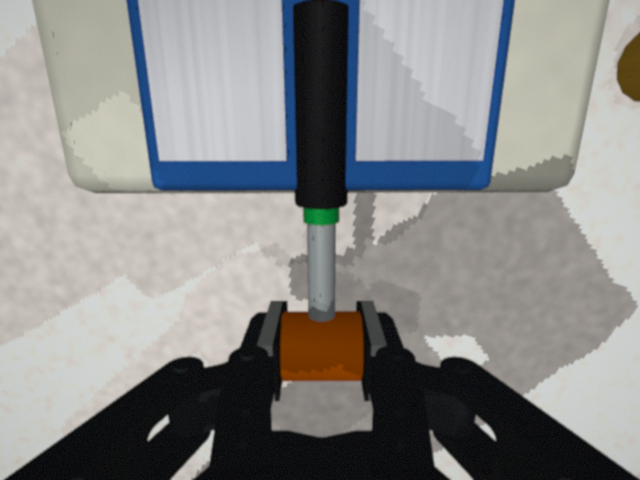

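```bash
python3 - <<'E'
from h import *
s,t,R=tool();f=cams.grab_frame("wrist")
p=lambda u,v,z:atz(f,u,v,z,R,t)
th=np.radians(20.4);u=np.array([np.cos(th),np.sin(th),0])
L=p(153,189,.072);Q=p(489,189,.072);m=(L+Q)/2;d=L-Q
print("edge",np.linalg.norm(d),np.degrees(np.arctan2(-d[0],d[1])),(m+.11*u).round(4))
c=p(321,208,.077);print("collar",(c+.115*u).round(4))
g=p(321,223,.0735);g2=p(321,208,.0735); print("green shown",np.linalg.norm(g-g2))
# knob silhouettes: predict rows for given knob centre
M=f["mount"];
def proj(X):
    c=M[:3,:3].T@(R.T@(X-t)-M[:3,3]);q=f["mtx"]@c;return q[:2]/q[2]
for off in (-.004,-.002,0,.002,.004):
    kc=t.copy();kc[2]=.068;kc-=off*u
    a=np.linspace(0,2*np.pi,180)
    v=[proj(kc+.013*(np.cos(x)*u+np.sin(x)*np.array([0,0,1])))[1] for x in a]
    print("knob",off,min(v),max(v),"H",(kc+.17*u).round(4))
E
```

```text
edge 0.10943516378300469 20.282964763133236 [ 0.65  -0.135  0.072]
collar [ 0.6497 -0.1351  0.077 ]
green shown 0.005030808149008708
knob -0.004 298.5124142513505 368.77433455210127 H [ 0.6542 -0.1333  0.068 ]
knob -0.002 303.2100012505981 373.368017316004 H [ 0.6524 -0.1339  0.068 ]
knob 0 307.86810830506175 377.93252244124926 H [ 0.6505 -0.1346  0.068 ]
knob 0.002 312.48076135191207 382.4570726860421 H [ 0.6486 -0.1353  0.068 ]
knob 0.004 317.04720810506757 386.9423614550442 H [ 0.6467 -0.136   0.068 ]
```

```bash
python3 -c "
import numpy as np
for st,a in (([2,3]+[4]*10,0),([4]*10+[1,0],45)):
  th=np.radians(np.cumsum([a]+st));x=np.round(17*np.cos(th),2);y=np.round(-17*np.sin(th),2)
  print([[round(i,2),round(j,2),0] for i,j in zip(np.diff(x),np.diff(y))])
"
```

```text
[[np.float64(-0.01), np.float64(-0.59), 0], [np.float64(-0.05), np.float64(-0.89), 0], [np.float64(-0.15), np.float64(-1.18), 0], [np.float64(-0.23), np.float64(-1.16), 0], [np.float64(-0.3), np.float64(-1.15), 0], [np.float64(-0.39), np.float64(-1.12), 0], [np.float64(-0.46), np.float64(-1.09), 0], [np.float64(-0.54), np.float64(-1.06), 0], [np.float64(-0.61), np.float64(-1.02), 0], [np.float64(-0.68), np.float64(-0.97), 0], [np.float64(-0.75), np.float64(-0.92), 0], [np.float64(-0.81), np.float64(-0.87), 0]]
[[np.float64(-0.87), np.float64(-0.81), 0], [np.float64(-0.92), np.float64(-0.75), 0], [np.float64(-0.97), np.float64(-0.68), 0], [np.float64(-1.02), np.float64(-0.61), 0], [np.float64(-1.06), np.float64(-0.54), 0], [np.float64(-1.09), np.float64(-0.46), 0], [np.float64(-1.12), np.float64(-0.39), 0], [np.float64(-1.15), np.float64(-0.3), 0], [np.float64(-1.16), np.float64(-0.23), 0], [np.float64(-1.18), np.float64(-0.15), 0], [np.float64(-0.29), np.float64(-0.02), 0], [np.float64(0.0), np.float64(0.0), 0]]
```

Request:
play_rows(slide=[[-0.01, -0.59, 0], [-0.05, -0.89, 0], [-0.15, -1.18, 0], [-0.23, -1.16, 0], [-0.3, -1.15, 0], [-0.39, -1.12, 0], [-0.46, -1.09, 0], [-0.54, -1.06, 0], [-0.61, -1.02, 0], [-0.68, -0.97, 0], [0, 0, 0], [0, 0, 0]], yaw=[0, 0, 0, 0, 0, 0, 0, 0, 0, 0, 0, 0], grip=[1, 1, 1, 1, 1, 1, 1, 1, 1, 1, 1, 1])

```text
time: 6.75
tool_pos: [0.5238, -0.1816, 0.1625]
tool_rot: [0.126, -0.125, 0.696, -0.696]
contact_force: [4.4, 1.2, -3.8]
gripper_width: 0.339
```

```bash
python3 - <<'E'
from h import *
s,t,R=tool();print(s["time"],t.round(4),s["contact_force"].round(2),s["gripper_width"]);print(R.round(4).tolist())
H=np.array([.6498,-.135]);th=np.radians(20.4);u=np.array([np.cos(th),np.sin(th)])
d=t[:2]-H;print("x",d@u-.001,"lat",d@[-u[1],u[0]],"z",t[2]+.008-.068)
f=cams.grab_frame("wrist");cv2.imwrite("pics/w6.png",f["image"][:,:,::-1])
E
```

```text
6.75 [ 0.5238 -0.1816  0.1625] [ 4.39  1.2  -3.77] 0.3385343968044321
[[-0.9373, 0.0019, 0.3486], [-0.3486, 0.0006, -0.9373], [-0.002, -1.0, 0.0001]]
x -0.13535580225619798 lat 0.00023707189484562834 z 0.10249721247832153
```

View pics/w6.png

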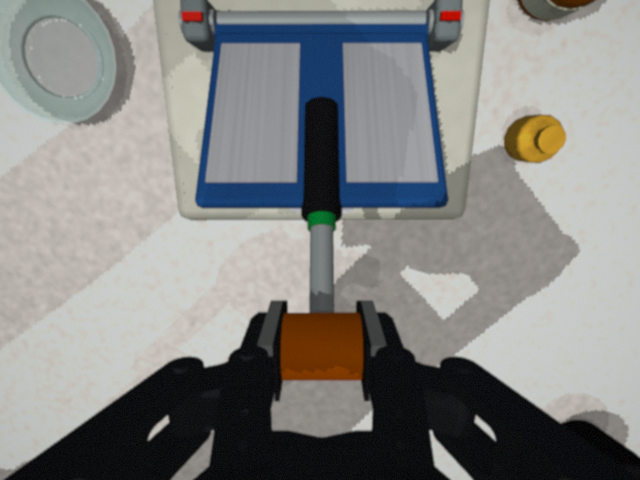

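Request:
play_rows(slide=[[-0.4, -0.5, 0], [-0.7, -0.84, 0], [-0.46, -0.45, 0], [-0.87, -0.81, 0], [-0.92, -0.75, 0], [-0.97, -0.68, 0], [-1.02, -0.61, 0], [-1.06, -0.54, 0], [-1.09, -0.46, 0], [-1.12, -0.39, 0], [0, 0, 0], [0, 0, 0]], yaw=[0, 0, 0, 0, 0, 0, 0, 0, 0, 0, 0, 0], grip=[1, 1, 1, 1, 1, 1, 1, 1, 1, 1, 1, 1])

```text
time: 8.0
tool_pos: [0.6043, -0.1516, 0.2224]
tool_rot: [0.126, -0.125, 0.696, -0.696]
contact_force: [-0.3, 1.3, -5.5]
gripper_width: 0.343
```

```bash
cat >st.py <<'E'
from h import *
import sys
s,t,R=tool();print(s["time"],t.round(4),s["contact_force"].round(2),s["gripper_width"]);print(R.round(4).tolist())
H=np.array([.6498,-.135]);th=np.radians(20.4);u=np.array([np.cos(th),np.sin(th)])
d=t[:2]-H;x=d@u-.001;z=t[2]+.008-.068;print("x",x,"lat",d@[-u[1],u[0]],"z",z,"r",np.hypot(x,z),"ang",np.degrees(np.arctan2(z,-x)))
for n in sys.argv[2:]:
    f=cams.grab_frame(n);cv2.imwrite(f"pics/{n}{sys.argv[1]}.png",f["image"][:,:,::-1])
E
python3 st.py 7 wrist scene side
```

```text
8.0 [ 0.6043 -0.1516  0.2224] [-0.3   1.32 -5.55] 0.34307026992558476
[[-0.9372, 0.001, 0.3488], [-0.3488, 0.0008, -0.9372], [-0.0012, -1.0, -0.0004]]
x -0.049420908896267476 lat 0.0003347693805928725 z 0.16240206460859016 r 0.1697552851173296 ang 73.07436180795173
```

View pics/wrist7.png

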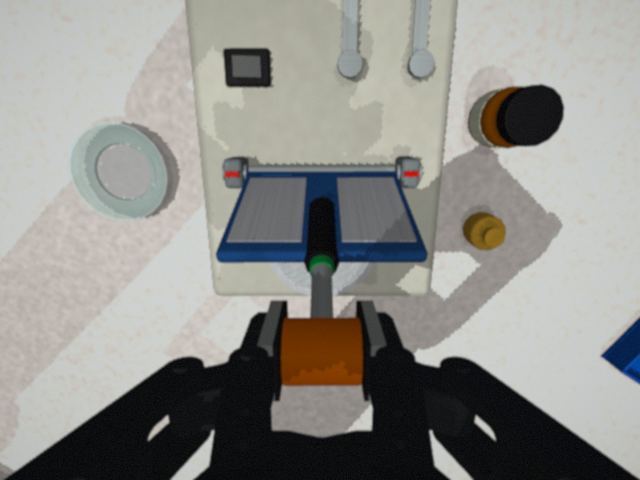

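View pics/scene7.png

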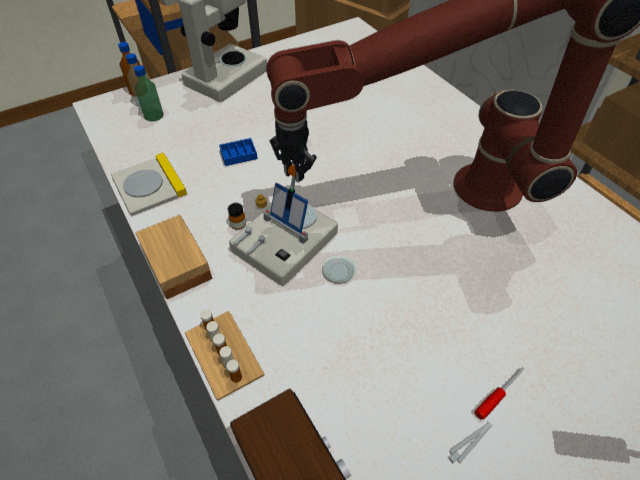

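View pics/side7.png

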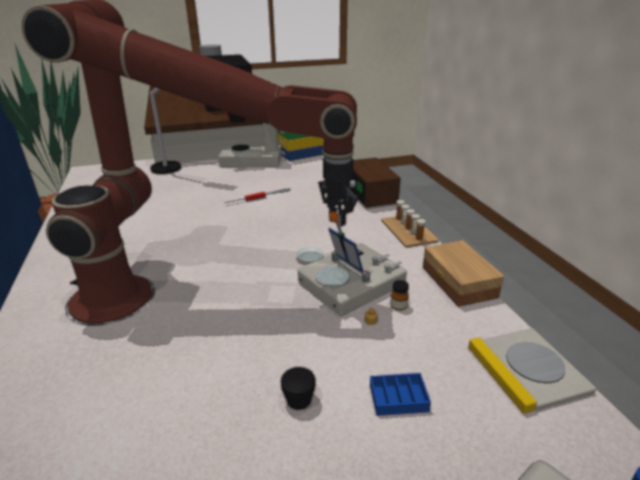

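```bash
python3 - <<'E'
from h import *
s,t,R=tool();f=cams.grab_frame("wrist")
p=lambda u,v,z:atz(f,u,v,z,R,t)
L=p(232,174,.078);Q=p(411,174,.078);m=(L+Q)/2;print("H lugs",m,np.linalg.norm(L-Q))
print("base back edge? rod",p(321,167,.07))
E
python3 -c "
import cv2
a=cv2.imread('pics/wrist7.png')[150:290,200:440];cv2.imwrite('pics/w7z.png',cv2.resize(a,None,fx=3.3,fy=3.3))"
```

```text
H lugs [ 0.64850249 -0.13545083  0.078     ] 0.13277216447296417
base back edge? rod [ 0.65248161 -0.13357705  0.07      ]
```

View pics/w7z.png

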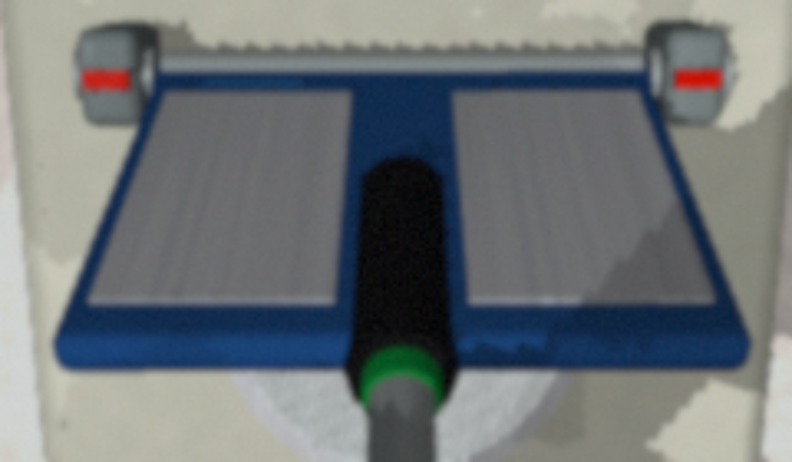

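Request:
play_rows(slide=[[-0.5, -0.14, 0], [-0.9, -0.24, 0], [-1.0, -0.2, 0], [-0.9, -0.1, 0], [-0.7, -0.05, 0], [-0.5, -0.03, 0], [-0.25, 0, 0], [-0.1, 0, 0], [0, 0, 0], [0, 0, 0]], yaw=[0, 0, 0, 0, 0, 0, 0, 0, 0, 0], grip=[1, 1, 1, 1, 1, 1, 1, 1, 1, 1])

```text
time: 9.2
tool_pos: [0.6489, -0.135, 0.2299]
tool_rot: [0.125, -0.125, 0.696, -0.696]
contact_force: [-5.2, 2.4, -7.1]
gripper_width: 0.338
```

```bash
python3 st.py 8 wrist scene side; python3 -c "
import cv2
a=cv2.imread('pics/wrist8.png')[180:380,200:440];cv2.imwrite('pics/w8z.png',cv2.resize(a,None,fx=3,fy=3,interpolation=2))
a=cv2.imread('pics/scene8.png')[150:270,220:350];cv2.imwrite('pics/s8z.png',cv2.resize(a,None,fx=5,fy=5,interpolation=2))
a=cv2.imread('pics/side8.png')[185:305,290:420];cv2.imwrite('pics/d8z.png',cv2.resize(a,None,fx=5,fy=5,interpolation=2))"
```

```text
9.2 [ 0.6489 -0.135   0.2299] [-5.16  2.45 -7.07] 0.3378986579367006
[[-0.9374, -0.0003, 0.3483], [-0.3483, 0.0004, -0.9374], [0.0002, -1.0, -0.0005]]
x -0.0018122225509738955 lat 0.0002828111829542017 z 0.16993233330174107 r 0.16994199613970726 ang 89.38899934050758
```

View pics/w8z.png

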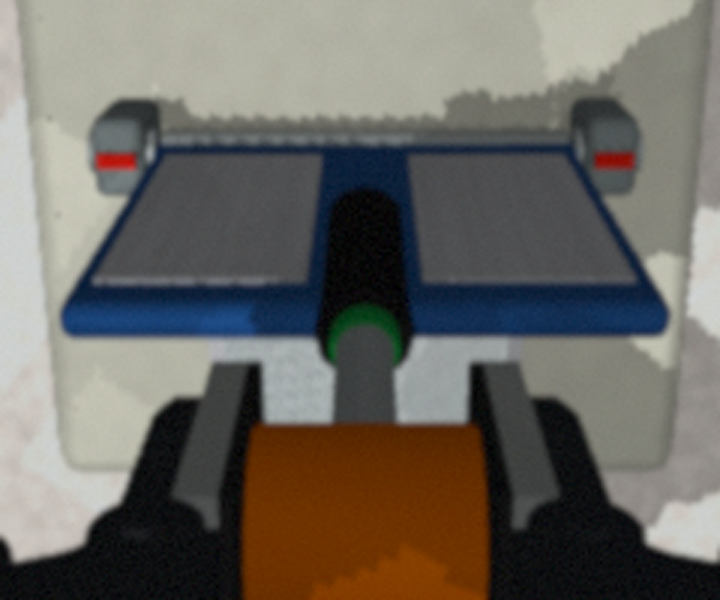

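View pics/s8z.png

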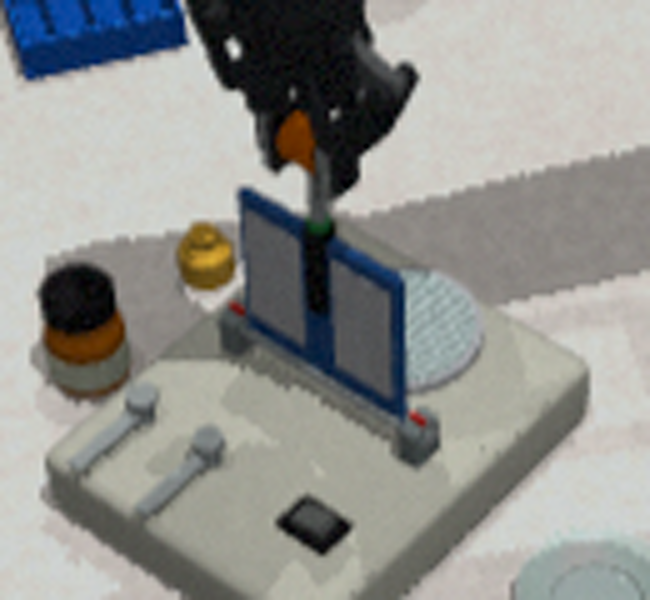

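View pics/d8z.png

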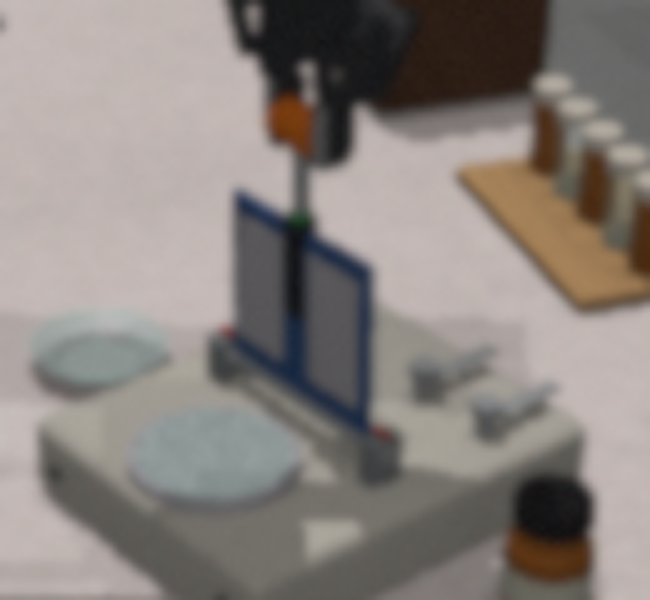

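```bash
cat > fit.py <<'E'
from h import *
def fit(uvred, row_far, ucorn, name="wrist"):
    s,t,R=tool();f=cams.grab_frame("wrist");M=f["mount"]
    p=lambda u,v,z:atz(f,u,v,z,R,t)
    def proj(X):
        c=M[:3,:3].T@(R.T@(X-t)-M[:3,3]);q=f["mtx"]@c;return q[:2]/q[2]
    L=p(*uvred[0],.0785);Q=p(*uvred[1],.0785);Hl=(L+Q)/2;print("H lugs",Hl.round(4),np.linalg.norm(L-Q))
    th=np.radians(20.4);u=np.array([np.cos(th),np.sin(th),0]);y=np.array([-u[1],u[0],0]);Z=np.array([0,0,1.])
    for H in (np.array([.6498,-.135,.068]),np.array([*Hl[:2],.068])):
        for a in (87,88,89,90,91,92,93):
            r=np.radians(a);e=-np.cos(r)*u+np.sin(r)*Z;n=np.sin(r)*u+np.cos(r)*Z
            print(a,proj(H+.11*e-.004*n+.056*y).round(1),proj(H+.11*e-.004*n-.056*y).round(1),"collar far",proj(H+.115*e-.009*n).round(1),"inner",proj(H+.11*e+.004*n).round(1), "knob ctr",proj(H+.17*e).round(1))
if __name__=="__main__": fit([(238.7,233.3),(404.7,233.3)],0,0)
E
python3 fit.py
python3 - <<'E'
# scene & side: predicted flap corner pixels for angles
from h import *
th=np.radians(20.4);u=np.array([np.cos(th),np.sin(th),0]);y=np.array([-u[1],u[0],0]);Z=np.array([0,0,1.])
H=np.array([.6498,-.135,.068])
for n,(x0,y0) in (("scene",(220,150)),("side",(290,185))):
    f=cams.grab_frame(n)
    P=lambda X:((lambda q:(q[:2]/q[2]-[x0,y0])*5)(f["mtx"]@(f["R"]@X+f["t"]))).round(0).tolist()
    print(n,"lugs",P(H+.066*y+.0105*Z),P(H-.066*y+.0105*Z))
    for a in (84,87,90,93,96):
        r=np.radians(a);e=-np.cos(r)*u+np.sin(r)*Z
        print(a,P(H+.11*e+.056*y),P(H+.11*e-.056*y),"collar",P(H+.115*e),"bot",P(H+.01*e+.056*y),P(H+.01*e-.056*y))
E
```

```text
H lugs [ 0.6489 -0.1354  0.0785] 0.13257270087005468
87 [219.7 296.5] [423.8 296.1] collar far [321.7 308.9] inner [321.7 283.1] knob ctr [321.8 359.8]
88 [219.3 293.4] [424.1 293. ] collar far [321.7 305.8] inner [321.7 279.8] knob ctr [321.8 353.4]
89 [219.  290.3] [424.5 289.9] collar far [321.7 302.6] inner [321.7 276.5] knob ctr [321.8 346.9]
90 [218.6 287.1] [424.8 286.7] collar far [321.7 299.3] inner [321.7 273.2] knob ctr [321.8 340.2]
91 [218.3 283.8] [425.1 283.5] collar far [321.7 296. ] inner [321.7 269.8] knob ctr [321.8 333.3]
92 [218.  280.6] [425.5 280.2] collar far [321.7 292.6] inner [321.7 266.3] knob ctr [321.8 326.3]
93 [217.7 277.3] [425.7 276.9] collar far [321.7 289.1] inner [321.6 262.8] knob ctr [321.7 319.2]
87 [220.  298.2] [423.8 297.8] collar far [321.9 310.6] inner [321.8 284.9] knob ctr [322. 362.]
88 [219.6 295.1] [424.1 294.8] collar far [321.9 307.5] inner [321.8 281.6] knob ctr [322.  355.7]
89 [219.3 292. ] [424.5 291.6] collar far [321.9 304.3] inner [321.8 278.3] knob ctr [322.  349.2]
90 [218.9 288.8] [424.8 288.5] collar far [321.9 301. ] inn
[... 605 characters left out ...]
.0] bot [402.0, 408.0] [249.0, 314.0]
93 [388.0, 287.0] [226.0, 191.0] collar [304.0, 232.0] bot [401.0, 408.0] [248.0, 315.0]
96 [381.0, 294.0] [218.0, 198.0] collar [297.0, 239.0] bot [401.0, 409.0] [247.0, 315.0]
side lugs [229.0, 332.0] [384.0, 433.0]
84 [226.0, 192.0] [362.0, 272.0] collar [291.0, 223.0] bot [239.0, 340.0] [370.0, 427.0]
87 [234.0, 188.0] [371.0, 268.0] collar [300.0, 218.0] bot [239.0, 340.0] [371.0, 426.0]
90 [242.0, 185.0] [379.0, 264.0] collar [309.0, 215.0] bot [240.0, 340.0] [371.0, 426.0]
93 [250.0, 182.0] [387.0, 261.0] collar [317.0, 212.0] bot [241.0, 339.0] [372.0, 425.0]
96 [258.0, 180.0] [396.0, 258.0] collar [326.0, 209.0] bot [241.0, 339.0] [373.0, 425.0]
```

Request:
play_rows(slide=[[-0.1, 0, 0], [-0.1, 0, 0], [-0.1, 0, 0], [0, 0, 0], [0, 0, 0], [0, 0, 0], [0, 0, 0]], yaw=[0, 0, 0, 0, 0, 0, 0], grip=[1, 1, 1, 1, 1, 1, 1])

```text
time: 10.2
tool_pos: [0.6516, -0.134, 0.2299]
tool_rot: [0.125, -0.126, 0.696, -0.696]
contact_force: [-6.0, 1.7, -5.9]
gripper_width: 0.341
```

```bash
python3 st.py 9 wrist scene side; python3 -c "
import cv2
a=cv2.imread('pics/wrist9.png')[180:380,200:440];cv2.imwrite('pics/w9z.png',cv2.resize(a,None,fx=3,fy=3,interpolation=2))
a=cv2.imread('pics/scene9.png')[150:270,220:350];cv2.imwrite('pics/s9z.png',cv2.resize(a,None,fx=5,fy=5,interpolation=2))
a=cv2.imread('pics/side9.png')[185:305,290:420];cv2.imwrite('pics/d9z.png',cv2.resize(a,None,fx=5,fy=5,interpolation=2))"; sed -i 's/238.7,233.3/238.7,231.5/;s/404.7,233.3/404.7,231.5/' fit.py; python3 fit.py
```

```text
10.2 [ 0.6516 -0.134   0.2299] [-6.05  1.66 -5.92] 0.34103500240130197
[[-0.9373, -0.0008, 0.3486], [-0.3486, 0.0001, -0.9373], [0.0008, -1.0, -0.0004]]
x 0.0010613624743171478 lat 0.0002490636763185199 z 0.16989640295143899 r 0.1698997181461453 ang 90.35792870353433
H lugs [ 0.6529 -0.134   0.0785] 0.13232133534902285
87 [219.9 301.2] [423.2 300.9] collar far [321.6 313.7] inner [321.6 288. ] knob ctr [321.6 366.2]
88 [219.6 298.1] [423.6 297.8] collar far [321.6 310.6] inner [321.5 284.8] knob ctr [321.6 359.9]
89 [219.2 295. ] [424.  294.7] collar far [321.6 307.4] inner [321.5 281.5] knob ctr [321.6 353.4]
90 [218.9 291.9] [424.3 291.6] collar far [321.6 304.2] inner [321.5 278.1] knob ctr [321.6 346.8]
91 [218.5 288.7] [424.6 288.4] collar far [321.6 300.9] inner [321.5 274.7] knob ctr [321.6 340.1]
92 [218.2 285.5] [424.9 285.1] collar far [321.6 297.5] inner [321.5 271.3] knob ctr [321.6 333.1]
93 [217.9 282.2] [425.2 281.8] collar far [321.6 294.1] inner [321.5 267.9] knob ctr [321.6 326.1]
87 [219.7 295.8] [424.  295.5] collar far [321.9 308.3] inner [321.9 282.5] knob ctr [322.1 359.1]
88 [219.4 292.7] [424.4 292.4] collar far [321.9 305.1] inner [321.9 279.2] knob ctr [322.1 352.7]
89 [219.  289.6] [424.8 289.3] collar far [321.9 301.9] inner [321.8 275.9] knob ctr [322.1 346.2]
90 [218.7 286.4] [425.1 286.1] collar far [321.9 298.7] inner [321.8 272.5] knob ctr [322.  339.5]
91 [218.3 283.2] [425.4 282.9] collar far [321.9 295.3] inner [321.8 269.1] knob ctr [322.  332.6]
92 [218.  279.9] [425.7 279.6] collar far [321.9 292. ] inner [321.8 265.7] knob ctr [322.  325.6]
93 [217.7 276.6] [426.  276.3] collar far [321.9 288.5] inner [321.8 262.2] knob ctr [322.  318.4]
```

View pics/w9z.png

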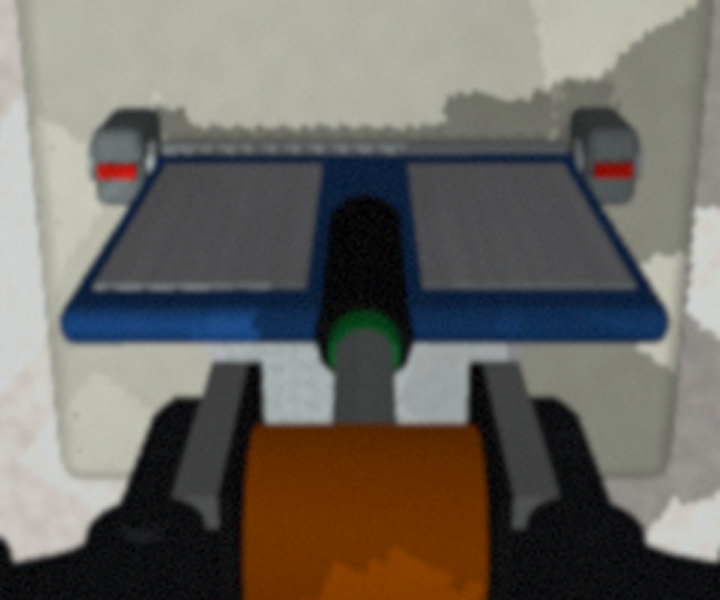

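View pics/s9z.png

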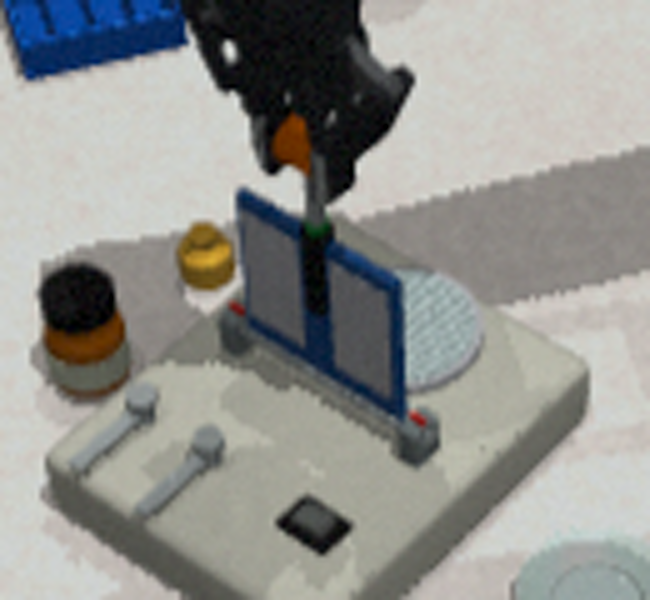

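View pics/d9z.png

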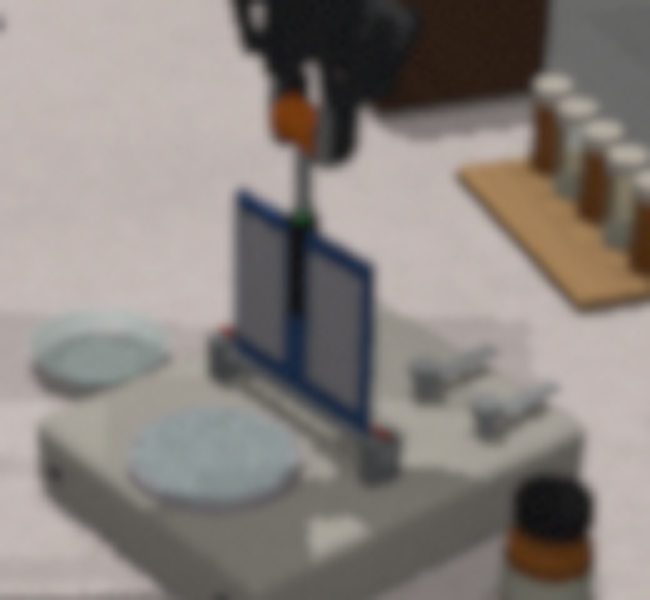

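```bash
cat > edge.py <<'E'
from h import *
import sys
th=np.radians(20.4);u=np.array([np.cos(th),np.sin(th),0]);y=np.array([-u[1],u[0],0]);Z=np.array([0,0,1.])
H=np.array([.6498,-.135,.068])
for n in ("scene","side"):
    f=cams.grab_frame(n);I=f["image"].astype(float)
    P=lambda X:(lambda q:q[:2]/q[2])(f["mtx"]@(f["R"]@X+f["t"]))
    bl=cv2.GaussianBlur(I,(0,0),.7); w=bl[:,:,2]-bl[:,:,0]   # blueness
    for sg in (1,-1):
        ln={}
        for a in range(84,97):
            r=np.radians(a);e=-np.cos(r)*u+np.sin(r)*Z
            p1,p2=P(H+.1*e+sg*.056*y),P(H+.025*e+sg*.056*y);ln[a]=(p2-p1)[0]/(p2-p1)[1]
            if a==90: q1,q2=p1,p2
        rows=np.arange(int(np.ceil(q1[1])),int(q2[1])+1);c=[]
        for v in rows:
            cx=q1[0]+(v-q1[1])*(q2-q1)[0]/(q2-q1)[1]
            xs=np.arange(cx-5,cx+5,.1)
            g=cv2.remap(w.astype(np.float32),xs.astype(np.float32)[None],np.full((1,len(xs)),v,np.float32),cv2.INTER_LINEAR)[0]
            d=g-min(np.median(g[:5]),np.median(g[-5:]));d=np.clip(d,0,None)
            m=np.argmax(d);ww=(abs(xs-xs[m])<1.8)*d;c.append((xs*ww).sum()/ww.sum())
        c=np.array(c)
        k=np.polyfit(rows,c,1);res=c-np.polyval(k,rows);ok=abs(res)<.5;k=np.polyfit(rows[ok],c[ok],1)
        sl=np.array([ln[a] for a in ln]);an=np.array(list(ln));o=np.argsort(sl)
        print(n,sg,"slope",k[0].round(3),"angle",np.interp(k[0],sl[o],an[o]).round(2),"rms",res[ok].std().round(2),ok.sum(),len(rows),"range",sl[0].round(3),sl[-1].round(3))
E
python3 edge.py
```

```text
scene 1 slope 0.016 angle 87.89 rms 0.04 19 19 range -0.046 0.174
scene -1 slope -0.061 angle 84.0 rms 0.19 5 20 range 0.017 0.249
side 1 slope 0.754 angle 84.0 rms 0.0 1 23 range 0.086 -0.106
side -1 slope -0.051 angle 90.15 rms 0.18 24 24 range 0.048 -0.137edge.py:23: RankWarning: Polyfit may be poorly conditioned
  k=np.polyfit(rows,c,1);res=c-np.polyval(k,rows);ok=abs(res)<.5;k=np.polyfit(rows[ok],c[ok],1)
```

```bash
cat > edge2.py <<'E'
from h import *
th=np.radians(20.4);u=np.array([np.cos(th),np.sin(th),0]);y=np.array([-u[1],u[0],0]);Z=np.array([0,0,1.])
H=np.array([.6498,-.135,.068])
K={7:73.07,8:89.39,9:90.36}
for n in ("scene","side"):
  f=cams.grab_frame(n)
  P=lambda X:(lambda q:q[:2]/q[2])(f["mtx"]@(f["R"]@X+f["t"]))
  for i,k0 in K.items():
    I=cv2.imread(f"pics/{n}{i}.png").astype(np.float32)
    w=I[:,:,0]-I[:,:,2]
    for sg in (1,-1):
        def line(a,r0,r1):
            r=np.radians(a);e=-np.cos(r)*u+np.sin(r)*Z
            return P(H+r0*e+sg*.054*y),P(H+r1*e+sg*.054*y)
        best=[]
        # maximise blueness along a thin line parallel to the frame side, over angle and sideways shift
        for a in np.arange(k0-6,k0+6,.1):
            p1,p2=line(a,.103,.02);T=np.linspace(0,1,60)[:,None];L=p1+(p2-p1)*T
            for s in np.arange(-3,3,.1):
                g=cv2.remap(w,(L[:,0]+s)[None].astype(np.float32),L[:,1][None].astype(np.float32),cv2.INTER_CUBIC)
                best.append((g.mean(),a,s))
        best.sort(reverse=True);t=best[:20]
        print(n,i,k0,sg,"best",best[0][1].round(2),best[0][2].round(2),best[0][0].round(1),"top20 mean",np.mean([b[1] for b in t]).round(2))
E
python3 edge2.py
```

```text
scene 7 73.07 1 best 71.97 -0.3 67.1 top20 mean 71.83
scene 7 73.07 -1 best 70.47 -0.8 28.4 top20 mean 70.59
scene 8 89.39 1 best 87.09 -0.3 62.2 top20 mean 87.11
scene 8 89.39 -1 best 85.39 -1.3 20.5 top20 mean 85.29
scene 9 90.36 1 best 89.56 0.0 62.0 top20 mean 89.76
scene 9 90.36 -1 best 85.56 -1.4 20.8 top20 mean 85.29
side 7 73.07 1 best 72.97 2.9 8.0 top20 mean 72.7
side 7 73.07 -1 best 72.77 -1.7 26.8 top20 mean 72.72
side 8 89.39 1 best 93.49 -1.1 6.1 top20 mean 93.17
side 8 89.39 -1 best 88.09 -1.8 26.0 top20 mean 88.21
side 9 90.36 1 best 92.06 2.9 6.4 top20 mean 92.15
side 9 90.36 -1 best 89.16 -1.8 25.8 top20 mean 88.99
```

```bash
python3 - <<'E'
from h import *
from plant import workorder
s,t,R=tool();print(s["time"],abs(s["joint_vel"]).max(),t.round(4),s["contact_force"].round(1),s["gripper_width"])
workorder.job_done()
E
python3 st.py 10
```

```text
10.6 0.0019018763578804428 [ 0.6517 -0.134   0.2299] [-5.4  2.7 -6.2] 0.33956936126964204
the job is handed in; nothing more can be done
the job is handed in; nothing more can be done
```

The job is handed in. The flap stands upright at its balance point, and the gripper still holds the knob with the green band showing. I gripped the knob by its flat ends and drew it about 20 mm while the flap lay shut. I then swung it up on a 170 mm arc around the measured hinge.

**Last checks, before handing in**
- **At rest:** the arm was still, with the grip firm at 0.34 opening. The tool force was about 9 N, of which about 6 N was sideways; I put that down to swivel friction at the knob but did not confirm it.
- **Gauge:** the wrist picture shows green at the collar and no red. With the flap shut I measured about 5 mm of green, roughly 19–20 mm drawn, and the knob's distance from the hinge stayed at 170 mm throughout.
- **Angle:** the estimates disagree slightly:

| Source | Flap angle |
|---|---|
| Arm position | 90.4° |
| Wrist picture | 89.4–90.8° |
| Scene and side pictures, well-seen edges | 89.1–89.8° |

An earlier, cruder edge fit on the scene picture gave 87.9°. In the second fit the dim far edges gave scattered values (85–92°), which I gave no weight. I take the flap as upright to within about 1°.

- **Time:** about 10.6 s of the 42 s allowed.
- **Rest of the table:** the pictures near the end show the dish, jar and weight where they were. I did not measure the other items separately.

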